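Rock a jammed tamper out of the portafilter basket

TASK

Someone left the tamper pushed into the empty portafilter on the tamping stand and it has jammed in the basket. Rock its handle gently from side to side, across the line of the portafilter's handle and a few degrees each way, easing it up little by little until it frees, without pulling the portafilter up out of its stand or disturbing anything else on the counter. Finish still holding the tamper upright about a finger's breadth above the rim, centred over the basket, and keep hold of it.

Things in the scene. Friction and masses are not known exactly. Their poses are not given: they have to be found in the camera images.
- tamper: the jammed tamper, about 0.36 kg, 88 mm tall; origin at the centre of its flat underside, z up the handle. Steel base 58 mm across, straight for 14 mm; neck 23 mm across up to 36 mm; upright round wooden handle 32 mm across, straight from 44 to 76 mm, domed top. At the start it is upright, its underside resting on the basket's inner shoulder 13 mm below the rim, 55 mm above the counter
- tamper_grip (a point): point on the tamper's axis in the middle of its handle, 62 mm above its underside; axes as tamper. The tamper can lean about 10 degrees each way in the basket. In the first lean its low edge stands on the shoulder, so its base's centre must rise about 2.5 mm for 5 degrees
- basket_rim (a point): centre of the basket's upper rim on the portafilter, 68 mm above the counter when seated; rim 72 mm across outside, 59 mm inside. z is up; the portafilter's handle points along -x, level, its axis 18 mm below the rim, 28 mm thick, ending 200 mm out; +y and -y are the two sides to rock the tamper towards
- clamp_level (a point): point on the basket's axis 5 mm below the rim, axes as basket_rim. At this level the thin wall clamps the tamper's base all round, by friction of 11 to 18 N in all against a straight pull, until the base's underside has risen past it (8 mm of rise). Turning the base takes up part of this friction, so 1 to 2 mm of lift with each 10 degree swing works it up
- portafilter (a joint): how far the portafilter (0.56 kg) is lifted in its stand, m: 0 fully seated, grows upward. It is kept from turning and tipping but not held down: it rests by its weight (5.5 N), so a straight pull on the tamper lifts both. While the tamper is rocked and eased up it may creep up a mm or two and settle again
- station: the fixed tamping stand with the portafilter it carries: dark wooden base 150 x 110 x 12 mm, a steel collar 92 mm across and 42 mm high that takes the portafilter's body, and a fork for the neck of its handle. Origin on the counter under the collar's axis; the portafilter's handle points along its -x
- spare_tamper: a second, identical tamper standing free on the counter (same sizes as tamper); origin at the centre of its underside; bystander
- espresso_cup: white espresso cup, 66 mm across the rim, 60 mm high, origin under its centre; bystander
- dosing_cup: small steel dosing cup, 58 mm across, 48 mm high, origin under its centre; bystander
- leveller: round steel levelling tool like a thick disc, 69 mm across, 34 mm high, origin under its centre; bystander
- black_cup: black mug, 80 mm across, 82 mm high, origin under its centre; bystander
- milk_jug: steel milk jug with a handle, 90 mm across, 107 mm high, origin under its centre; bystander
- glass_server: small glass server, 68 mm across, 70 mm high, with a straight wooden side handle reaching 121 mm from its centre; origin under its centre; bystander

How it is judged:
On the way, in this order (a step that is already met when the one before it is completed fails the run):
1. the tamper, still in the basket, is rocked at least 2.3 degrees towards one side of the portafilter's handle (+y of the rim) (z of tamper in the frame of basket_rim below -0.001 m and angle between tamper's own z axis and vertical above 0.04 rad and y of tamper_grip in the frame of basket_rim above 0.0015 m), for 0.04 s.
2. and, still in the basket, at least 2.3 degrees towards the other side (-y of the rim) (z of tamper in the frame of basket_rim below -0.001 m and angle between tamper's own z axis and vertical above 0.04 rad and y of tamper_grip in the frame of basket_rim below -0.0015 m), for 0.04 s.
3. the tamper's underside is clear above the rim, with the portafilter seated (z of tamper in the frame of basket_rim above 0.003 m and value of joint portafilter below 0.002 m), for 0.2 s.
At the end, for the whole second after the job is handed in: The tamper is held still by the fingers (more than 1.5 N), touching nothing of the portafilter or stand, its underside 4 to 35 mm above the basket's rim and within 20 mm of its centre, upright within 0.15 rad, and the portafilter is fully seated in the stand (within 2 mm) (z of tamper in the frame of basket_rim between 0.004 and 0.035 m and horizontal distance between tamper and basket_rim below 0.02 m and angle between tamper's own z axis and vertical below 0.15 rad and linear speed of tamper below 0.02 m/s and contact force between tamper and the fingers above 1.5 N and contact force between tamper and station below 0.2 N and value of joint portafilter below 0.002 m); the arm keeps its last pose, push and grip.
It fails at once if the portafilter is pulled up out of its stand (lifted more than 7 mm) (value of joint portafilter above 0.007 m).
It fails at once if the tamper is wrenched over (leans more than 0.3 rad) (angle between tamper's own z axis and vertical above 0.3 rad).
It fails at once if another thing on the counter is pushed more than 30 mm or tipped over (distance of any of spare_tamper, espresso_cup, dosing_cup, leveller, black_cup, milk_jug, glass_server from where it was at the start of the episode above 0.03 m or angle between any of spare_tamper, espresso_cup, dosing_cup, leveller, black_cup, milk_jug, glass_server's own z axis and vertical above 0.5 rad).
It also fails if it takes over 38 s, if anything falls off the work surface, if the arm or the gripper's body presses on something with over 40 N, if the wrist force passes 120 N, or if a joint passes its speed limit or range.

ROBOT

A 6-joint arm with a two-finger parallel gripper is mounted at the origin on the work surface. World frame = base frame: x ahead of the robot, y to its left, z up, the work surface at z = 0. Lengths are in m, angles in rad, forces in N, time in s.
With the tool pointing down it reaches from about 0.325 to 0.775 m from the base axis. Payload 9.3 kg.
Tool frame: the origin (TCP) lies between the finger pads; the fingertips stand 25 mm ahead of it and the grasp point (between the pads) lies 6 mm ahead of it; z points along the fingers, y is the line along which they close (so a half turn about z gives the same grasp; the last joint's range is limited). The gripper opens to 85 mm and grips with 20 to 120 N. Pads are 22 mm wide; open, the fingers measure 114 mm over their backs; the gripper's body (76 mm by 85 mm) begins 54 mm behind the grasp point. The pads swing forward as they close: fully open they stand 13 mm farther back than shut.
Start: joints at [-1.345, 0.259, 0.021, 1.334, 0, 1.418], TCP at [0.203, -0.511, 0.256] pointing down, gripper open.
Joint ranges: [-3.04, 3.04], [-0.91, 1.82], [-1.04, 1.36], [-1.92, 1.95], [-1.52, 1.45], [-3.14, 3.14]. Speed limits (rad/s): [2.22, 2.22, 2.79, 3.14, 3.14, 3.14].

INTERFACE

Orientations are given as a unit quaternion [x, y, z, w].
In Python, from bench import ctrl, cam, readout, close_job gives the robot as it stands (ctrl), with the cameras (cam), the readings (readout) and the job as plain functions.
- The arm moves only by the tool pendant, called as a command line: name --argument value ..., lists and objects as JSON in quotes. Schema: {"type":"object","properties":{"ticks":{"type":"object","properties":{"dx":{"type":"array","items":{"type":"number"},"minItems":1,"maxItems":20},"dy":{"type":"array","items":{"type":"number"},"minItems":1,"maxItems":20},"dz":{"type":"array","items":{"type":"number"},"minItems":1,"maxItems":20},"rx":{"type":"array","items":{"type":"number"},"minItems":1,"maxItems":20},"ry":{"type":"array","items":{"type":"number"},"minItems":1,"maxItems":20},"rz":{"type":"array","items":{"type":"number"},"minItems":1,"maxItems":20}},"additionalProperties":false,"required":["dx","dy","dz","rx","ry","rz"]},"jaw":{"type":"number"},"force":{"type":"number"},"only":{"type":"string"},"quiet":{"type":"boolean"},"lines":{"type":"string"}},"required":["ticks"],"additionalProperties":false}. ticks is an object with one list for each field, all of the same length, 1 to 20, a row being the entries at one place: dx, dy, dz (the shift in shares of the most that a row can go, 1 being 62.5 mm), rx, ry, rz (a rotation vector in shares of pi rad (1.0 is pi rad)); each row shifts and turns the commanded pose from where the row before left it, along the tool's axes as they then stand; what a row does not reach is not made up. A row lasts 1/8 s, in which the tool goes at most 0.0625 m and 0.188 rad, less where a joint would pass 70% of its speed; a pose out of reach is approached as far as the arm can. jaw is the finger opening in m, set as the call begins (left out keeps the last). The fingers move at their own pace and stop on an object; force is the grip in N (left out, the last holds). Time passes only in rows, so rows that do not move let the fingers close. The tool returns the time, the measured TCP pose, the force, the opening and the grip force at its end. only (a regular expression) keeps the lines of the reply that match it, lines (a string "A,B") keeps lines A to B, and quiet returns only ok. Input that does not fit is refused with a message, and nothing moves.
- readout.observe(): the state, without advancing time (a new reading comes with each control period).
- cam.snapshot(name): name is "scene" or "top"; returns the picture (480x640x3 uint8, blue, green, red); there is no depth.
- cam.camera_params(name): a dict with "intrinsics" (3x3 intrinsics, pixels), "k1" (the pictures are not rectified: a ray, as slopes to the right and down, at radius r is drawn at 1 + k1 r^2 times it, then the intrinsics apply), "world_to_cam" (4x4, takes a point from world to camera coordinates). Camera axes: x right, y down, z forward; pixel columns grow to the right and rows downward; lengths in m; the calibration is good to about 2 mm. A picture is of the moment at which its call begins. camera_params takes no time and is no camera call.
- close_job(): hands the job in; it is judged then, once.
The state is a dict: "clock": time; "joints": joint angles; "qvel": joint speeds; "effort": joint torques, N m; "tool_pos": TCP position; "tool_rot": TCP orientation; "force": force on the tool from outside, world axes, zero at the start; "ft_torque": the same for the moment, N m; "width": finger opening in m; "grip_force": force on a finger pad.
Only numpy, scipy, OpenCV 4.12 (cv2) and the standard library are available. Lean on these libraries where they do the work, as an engineer would, in place of code of your own. Each camera call takes 0.05 s, during which the arm holds its last target. There are 200 camera calls.

## Working session

There is one attempt and no reset: what is moved stays moved. The work goes in short steps, Python scripts to look and compute and a tool call to move; the robot and the scene stay as the last step left them, time stands still between calls to the robot, and variables do not carry over. Pictures are saved under pics/ and viewed, at most 10 in all, crops included, and the job is handed in when it is done.

```bash
ls; mkdir -p pics; python3 - <<'E'
from bench import ctrl, cam, readout, close_job
import cv2
for n in("scene","top"):
    cv2.imwrite(f"pics/{n}0.png",cam.snapshot(n)); p=cam.camera_params(n)
    print(n,p)
print(readout.observe())
E
```

```text
bench.py
pics
scene {'intrinsics': array([[539.59262293,   0.        , 315.31906501],
       [  0.        , 539.59262293, 234.00884679],
       [  0.        ,   0.        ,   1.        ]]), 'k1': -0.045627334428647616, 'world_to_cam': array([[-0.64107037,  0.76723275, -0.01956249,  0.37013839],
       [ 0.55559077,  0.44634405, -0.70149546, -0.2250355 ],
       [-0.52947869, -0.46057669, -0.71240538,  1.86545685],
       [ 0.        ,  0.        ,  0.        ,  1.        ]])}
top {'intrinsics': array([[563.07290148,   0.        , 320.25978438],
       [  0.        , 563.07290148, 230.77788246],
       [  0.        ,   0.        ,   1.        ]]), 'k1': -0.01362776528194526, 'world_to_cam': array([[-1.25451962e-02, -9.99914173e-01, -3.77689387e-03,
        -2.42321535e-02],
       [-9.82647760e-01,  1.30274409e-02, -1.85023418e-01,
         5.63222395e-01],
       [ 1.85056742e-01,  1.39020122e-03, -9.82726854e-01,
         1.67482108e+00],
       [ 0.00000000e+00,  0.00000000e+00,  0.00000000e+00,
         1.00000000e+00]])}
{'clock': 0.1, 'joints': array([-1.34460013e+00,  2.59147122e-01,  2.08534590e-02,  1.33368165e+00,
        3.32816836e-05,  1.41818723e+00]), 'qvel': array([-3.74671436e-04, -1.18372792e-03, -7.10985206e-04, -2.36397618e-04,
       -1.85505689e-05,  1.52863124e-04]), 'effort': array([ 2.73682956e-03, -5.56697023e+01,  3.45068228e+01,  1.16535809e-02,
       -1.23969385e-04,  3.14343602e-06]), 'tool_pos': array([ 0.20334874, -0.51080672,  0.25572672]), 'tool_rot': array([ 9.82116706e-01,  1.88272217e-01, -5.05512626e-06, -5.89707689e-04]), 'force': array([ 0.08047209,  0.48985412, -0.20862462]), 'ft_torque': array([-0.01467478,  0.03163866, -0.04008782]), 'grip_force': 0.0, 'width': 0.08561876996731471}
```

View pics/scene0.png

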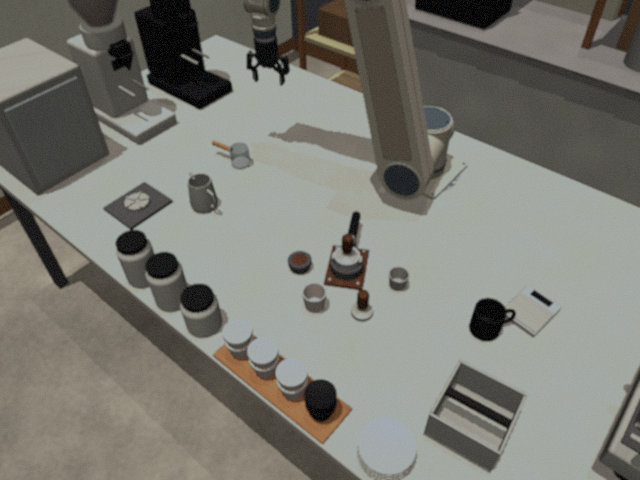

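View pics/top0.png

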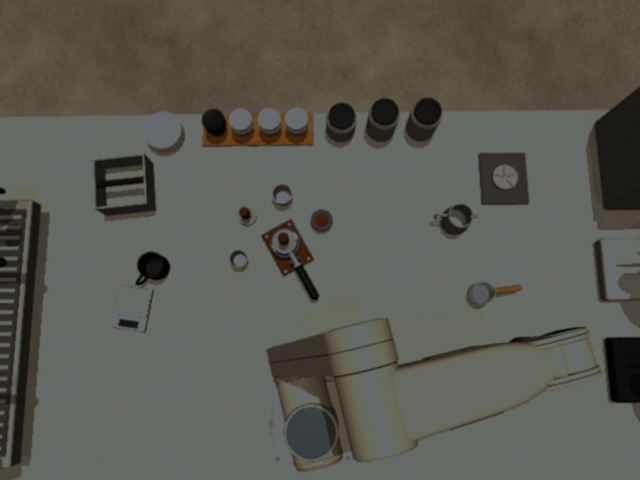

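The tamper stands on the brown base at about (347,245) in scene and (284,240) in top. The portafilter handle ends near (355,215) in scene and (315,297) in top, and the spare tamper is at (362,300) and (246,213). I'll enlarge both views.

```bash
python3 - <<'E'
import cv2,numpy as np
a=cv2.imread("pics/top0.png")[190:310,220:340]; b=cv2.imread("pics/scene0.png")[200:320,290:410]
im=np.hstack([cv2.resize(x,None,fx=3.3,fy=3.3,interpolation=cv2.INTER_CUBIC) for x in(a,b)])
cv2.imwrite("pics/crop.png",cv2.convertScaleAbs(im,alpha=1.5))
E
```

```text
(no output)
```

View pics/crop.png

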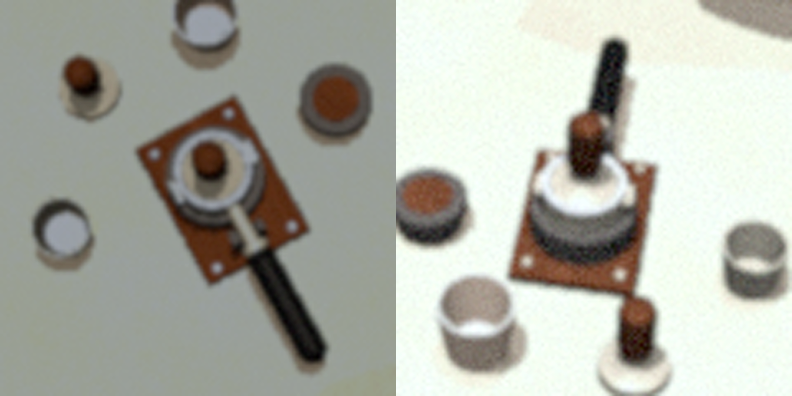

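The left crop (top view) shows the tamper handle at about (208,160), the white rim around it, and the black portafilter handle from (255,250) to (315,355). The right crop (scene view) shows the handle at (586,145) and the rim ellipse at (585,183). Next I'll measure with masks.

```bash
cat > cam.py <<'E'
import numpy as np,cv2
from bench import ctrl, cam, readout, close_job
def ray(n,uv):
    p=cam.camera_params(n);K=p["intrinsics"];T=p["world_to_cam"]
    d=(np.array(uv,float)-K[:2,2])/K[0,0]; s=d.copy()
    for _ in range(10): s=d/(1+p["k1"]*(s@s))
    R=T[:3,:3]; v=R.T@np.array([*s,1]); return -R.T@T[:3,3], v/np.linalg.norm(v)
def plane(n,uv,z):
    o,v=ray(n,uv); return o+v*(z-o[2])/v[2]
def tri(a,b):
    (o,v),(p,w)=ray("top",a),ray("scene",b)
    s=np.linalg.lstsq(np.c_[v,-w],p-o,rcond=None)[0]
    A,B=o+v*s[0],p+w*s[1]; return (A+B)/2,np.linalg.norm(A-B)
def blobs(m,amin=15):
    n,l,st,c=cv2.connectedComponentsWithStats(m.astype(np.uint8))
    return [(c[i],st[i],l==i) for i in range(1,n) if st[i][4]>=amin]
E
python3 - <<'E'
from cam import *
I={n:cv2.imread(f"pics/{n}0.png") for n in("top","scene")}
W={"top":(220,190,340,310),"scene":(290,200,410,320)}
H={}
for n in I:
    x0,y0,x1,y1=W[n]; c=I[n][y0:y1,x0:x1].astype(int); b,g,r=c[...,0],c[...,1],c[...,2]
    v=c.max(2)
    br=(r-b>0.3*r)&(r>25)
    for ce,st,m in blobs(br): print(n,"brown",ce+[x0,y0],st+[x0,y0,0,0,0])
    bk=(v<(38 if n=="top" else 38))&~br
    for ce,st,m in blobs(bk,60): print(n,"black",ce+[x0,y0],st+[x0,y0,0,0,0])
    wh=(v>np.percentile(v,97 if n=="top" else 99.5))
    print(np.percentile(v,[5,50,90,97,99]))
    for ce,st,m in blobs(wh): print(n,"white",ce+[x0,y0],st+[x0,y0,0,0,0])
E
```

```text
top brown [243.70769231 211.6       ] [240 208  10  10  65]
top brown [321.25925926 219.41975309] [315 213  14  14 162]
top brown [287.67972028 249.25174825] [262 220  51  56 715]
top brown [282.56 237.48] [278 233  10  10  75]
top black [306.74394464 282.21107266] [295 265  23  35 289]
[ 48. 106. 107. 107. 110.]
top white [282.19318182 197.10227273] [277 193  12   9  88]
top white [239.45   260.2375] [235 256  10  10  80]
scene brown [347.33088235 241.97794118] [343 233  10  20 136]
scene brown [351.00323102 281.76090468] [325 250  43  59 619]
scene brown [299.11851852 258.8       ] [292 254  15  11 135]
scene black [354.07633588 223.72519084] [349 213  10  22 131]
scene black [346.75       274.76923077] [332 269  30  11 104]
[ 56.95 168.   171.   172.   173.  ]
```

```bash
python3 - <<'E'
from cam import *
I={n:cv2.imread(f"pics/{n}0.png") for n in("top","scene")}
print(ray("top",(283,238))[0],ray("top",(283,238))[1],ray("scene",(347,242))[0])
for p in [((282.6,237.5),(347.3,242)),((283,239),(347.3,242))]: print("handle",tri(*p))
for n,(x0,y0,x1,y1) in {"top":(266,226,304,266),"scene":(326,230,368,280)}.items():
    c=I[n][y0:y1,x0:x1]; print(n); 
    hs=cv2.cvtColor(c,cv2.COLOR_BGR2HSV)
    for j in range(0,y1-y0): print(y0+j,"".join(("B" if (r-b>0.3*max(r,1)) else chr(48+min(9,int(max(b,g,r))//(12 if n=="top" else 20)))) for b,g,r in c[j].astype(int)))
E
```

```text
[ 0.2432083  -0.03389576  1.75000946] [ 0.17289012  0.06757459 -0.98262031] [1.35003206 0.67564691 1.17834094]
handle (array([0.53191958, 0.07887005, 0.11971657]), np.float64(0.0012682102554153495))
handle (array([0.52852916, 0.07733264, 0.11584472]), np.float64(0.0027871621779242484))
top
226 888888888876BBBBBBBBBBBBBBBBB688888888
227 8888888766BBBBBBBBBBBBBBBBBBB578888888
228 88888876BBBBBBBBB4444BBBBBBBBB57888888
229 888866BBBBBBBB55666655554BBBBBB6888888
230 8876BBBBBBBB556888888876544BBBB5788888
231 765BBBBBBB4568888888888876544BBB688888
232 6BBBBBBBB457887665677778886566BB578888
233 BBBBBBBB45788754BBB567788888875BB68888
234 BBBBBBB4578865BBBBBBB67888889875B57888
235 65BBBBB578875BBBBBBBB47888889985BB5788
236 775BBB468876BBBBBBBBBB68887899875BB688
237 66BBBB578877BBBBBBBBBB57888899985BB578
238 55BBB4578877BBBBBBBBBB46888899875BBB68
239 BBBBB45887875BBBBBBBBB36888888754BBB57
240 BBBBB46888875BBBBBBBBB368888786444BBB6
241 BBBBB46888886BBBBBBBBB368888786444BBB5
242 BBBBB468878874BBBBBBBB468888886444BBBB
243 BBBBB4688788742BBBBBB3578888875444BBBB
244 BBBB456787887543B2B234688888874
[... 2566 characters left out ...]
865BB23333333334445555544443333223232BBB57
266 865BB23333333333333333333233333233332BB458
267 76BBB22333333333333333333333333333322BB468
268 75BBB21233333333333333333333333333321BB468
269 75BBBB122334333334333333333333333311BBB468
270 65BBB211223333334333333333333333221BBBB468
271 64BBBB111222334333333334333333222111BBB578
272 5BBBBBB1111122333333333333323221110BBBB578
273 5BBBBBB111111222223333333222211111BBBB4678
274 5BBBBBBB101111112222222222112B1111BBBB4688
275 BBBBBBBBB211111111111111B11011B1BBBBBB4688
276 BBBBBBBBBBB1111111111211111101BBBBBBBB5788
277 BBB55BBBBBBB111111111111111112BBBBBBBB5788
278 BB5665BBBBBBBBB2111111111112BBBBBBBBB45788
279 BB6665BBBBBBBBBB3211B1222BBBBBBBBBBBB46788
```

```bash
python3 - <<'E'
from cam import *
from scipy.spatial.transform import Rotation as R
print("handle",tri((282.7,238.3),(347.4,243)))
print("rim top",plane("top",(283.2,240.5),.068),"rim scene",plane("scene",(346.7,254.5),.068))
print("rim tri",tri((283.2,240.5),(346.7,254.5)))
for n,(x0,y0,x1,y1),t in (("top",(292,262,325,305),50),("scene",(340,205,370,236),50)):
    c=cv2.imread(f"pics/{n}0.png")[y0:y1,x0:x1].astype(int).max(2)
    ce,st,m=max(blobs(c<t),key=lambda b:b[1][4])
    ys,xs=np.nonzero(m); P=np.array([plane(n,(x+x0,y+y0),.05)[:2] for x,y in zip(xs,ys)])
    C=P.mean(0); d=np.linalg.svd(P-C)[2][0]; d*=np.sign(-d[0]); e=(P-C)@d
    print(n,"black C",C,"dir",d,np.degrees(np.arctan2(d[1],d[0])),e.min(),e.max(),"tip",C+d*e.max())
    for r in ((.53,.078),): v=C-r; print(np.degrees(np.arctan2(v[1],v[0])), np.linalg.norm(C+d*e.max()-r))
o=readout.observe(); print(R.from_quat(o["tool_rot"]).as_matrix())
E
```

```text
handle (array([0.53059339, 0.07869915, 0.11455111]), np.float64(0.0018364722772043645))
rim top [0.53145432 0.08117185 0.068     ] rim scene [0.53149014 0.07712559 0.068     ]
rim tri (array([0.53206384, 0.07963599, 0.06998704]), np.float64(0.003381128754386276))
top black C [0.4083982  0.01398353] dir [-0.86816091 -0.49628282] -150.24562333097228 -0.06965187038946101 0.06131565563004522 tip [ 0.35516635 -0.01644638]
-152.23573046752978 0.19871317190534046
scene black C [0.40615172 0.00901751] dir [-0.86733338 -0.49772764] -150.15022468526791 -0.046006788398120925 0.04815131526091332 tip [ 0.36438847 -0.01494873]
-150.88254755272845 0.18991219988614844
[[ 9.29107145e-01  3.69810572e-01 -2.31980595e-04]
 [ 3.69810584e-01 -9.29106449e-01  1.15642007e-03]
 [ 2.12121700e-04 -1.16022703e-03 -9.99999304e-01]]
```

Units first: shifts go in shares of 62.5 mm and turns go in shares of pi rad. So 0.0374 m is 0.5984, -0.0305 m is -0.488, -0.14 rad / 3.1416 = -0.0446.

pendant --ticks '{"dx": [0.5984,0.5984,0.5984,0.5984,0.5984,0.5984,0.5984,0.5984,0.5984,0.5984,0.5984,0.5984,0.5984,0.5984,0,0,0],"dy": [-0.488,-0.488,-0.488,-0.488,-0.488,-0.488,-0.488,-0.488,-0.488,-0.488,-0.488,-0.488,-0.488,-0.488,0,0,0],"dz": [0,0,0,0,0,0,0,0,0,0,0,0,0,0,0,0,0],"rx": [0,0,0,0,0,0,0,0,0,0,0,0,0,0,0,0,0],"ry": [0,0,0,0,0,0,0,0,0,0,0,0,0,0,0,0,0],"rz": [0,0,0,0,0,0,0,0,0,0,0,0,0,0,-0.0446,0,0]}' --jaw 0.085

```text
clock: 2.22
tool_pos: [0.5318, 0.079, 0.2562]
tool_rot: [0.967, 0.255, -0.0, -0.0]
force: [0.9, 0.1, 0.9]
width: 0.0847
grip_force: 0.0
```

```bash
python3 - <<'E'
from cam import *
from scipy.spatial.transform import Rotation as R
o=readout.observe(); M=R.from_quat(o["tool_rot"]).as_matrix(); print(o["joints"],o["tool_pos"],M)
print("to go in tool", M.T@(np.array([.531,.079,.123])-o["tool_pos"]))
E
```

```text
[-8.64838219e-03  2.37577325e-01 -7.43503521e-03  1.32609899e+00
 -4.66063286e-05  2.61747751e+00] [0.53175508 0.07899162 0.25618021] [[ 8.70062679e-01  4.92941007e-01 -3.15417059e-04]
 [ 4.92941019e-01 -8.70062728e-01 -4.38801563e-05]
 [-2.96062955e-04 -1.17303520e-04 -9.99999949e-01]]
to go in tool [-0.00061341 -0.00036388  0.13318044]
```

In the tool's units: 0.03 m is 0.48, 0.025 m is 0.4.

pendant --ticks '{"dx": [0,0,0,0,0,0],"dy": [0,0,0,0,0,0],"dz": [0.48,0.48,0.48,0.4,0.288,0],"rx": [0,0,0,0,0,0],"ry": [0,0,0,0,0,0],"rz": [0,0,0,0,0,0]}' --jaw 0.085

```text
clock: 2.98
tool_pos: [0.5311, 0.0787, 0.1224]
tool_rot: [0.967, 0.255, -0.001, -0.0]
force: [0.6, 0.8, 0.5]
width: 0.085
grip_force: 0.0
```

```bash
python3 - <<'E'
from cam import *
ims=[cv2.resize(cam.snapshot(n)[y:y+100,x:x+100],(400,400),interpolation=cv2.INTER_CUBIC) for n,x,y in(("top",235,190),("scene",300,190))]
cv2.imwrite("pics/down.png",cv2.convertScaleAbs(np.hstack(ims),alpha=1.4))
E
```

```text
(no output)
```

View pics/down.png

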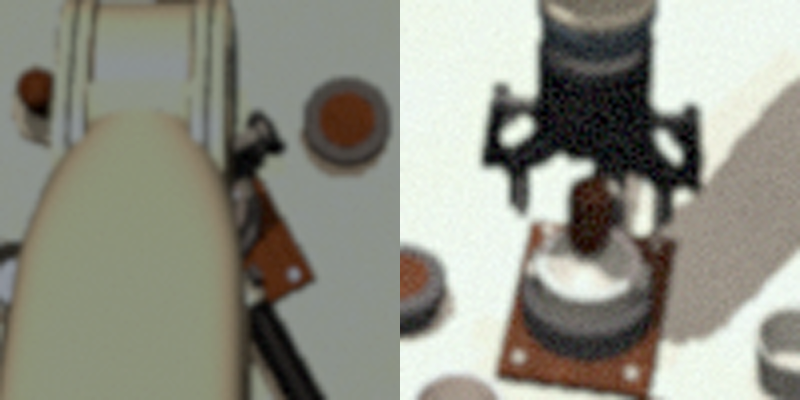

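In the scene half, the fingers at (517,190) and (663,205) straddle the handle at (592,215), and all the neighbours are clear. I'll close now.

pendant --ticks '{"dx": [0,0,0,0,0,0,0,0],"dy": [0,0,0,0,0,0,0,0],"dz": [0,0,0,0,0,0,0,0],"rx": [0,0,0,0,0,0,0,0],"ry": [0,0,0,0,0,0,0,0],"rz": [0,0,0,0,0,0,0,0]}' --jaw 0.0 --force 50

```text
clock: 4.08
tool_pos: [0.5324, 0.0791, 0.1238]
tool_rot: [0.967, 0.256, 0.001, 0.0]
force: [0.3, -4.0, 5.7]
width: 0.0313
grip_force: 49.5
```

```bash
python3 - <<'E'
from cam import *
o=readout.observe(); print(o["force"],o["ft_torque"],o["width"],o["grip_force"])
E
```

```text
[ 0.27520246 -3.95806675  5.73208162] [-0.54343354  0.03872759 -0.0141749 ] 0.03131288679743167 49.49902653694153
```

In the tool's units: -0.0015 m is -0.024, -0.0006 m is -0.0096, -0.022 rad / 3.1416 = -0.007.

pendant --ticks '{"dx": [0,0,0,0,0],"dy": [-0.024,-0.024,-0.024,-0.024,0],"dz": [-0.0096,-0.0096,-0.0096,-0.0096,0],"rx": [-0.007,-0.007,-0.007,-0.007,0],"ry": [0,0,0,0,0],"rz": [0,0,0,0,0]}'

```text
clock: 4.7
tool_pos: [0.5292, 0.0846, 0.1259]
tool_rot: [0.966, 0.256, 0.012, 0.043]
force: [1.9, -4.3, 5.3]
width: 0.0312
grip_force: 49.9
```

```bash
cat > st.py <<'E'
from cam import *
from scipy.spatial.transform import Rotation as R
o=readout.observe(); M=R.from_quat(o["tool_rot"]).as_matrix()
X=np.array([.868,.496,0]);Y=np.array([-.496,.868,0]);Z=np.array([0,0,1])
ax=-M[:,2]; P=o["tool_pos"]-0.0688*ax  # underside centre if no slip since the grasp
print("lean to +y %.3f, +x %.3f"%(ax@Y,ax@X),"TCP",o["tool_pos"].round(4),"base rise mm %.2f dx %.2f dy %.2f"%((P[2]-.055)*1e3,1e3*((P-[.5324,.0791,0])@X),1e3*((P-[.5324,.0791,0])@Y)))
f=o["force"];print("F rim x,y,z",f@X,f@Y,f[2],"T",o["ft_torque"]@X,o["width"],o["grip_force"])
E
python3 st.py; python3 -c "
import cv2;from bench import ctrl, cam, readout, close_job;cv2.imwrite('pics/l1.png',cv2.resize(cam.snapshot('scene')[190:290,300:400],(500,500),interpolation=2))"
```

```text
lean to +y 0.090, +x -0.001 TCP [0.5292 0.0846 0.1259] base rise mm 2.39 dx 0.01 dy 0.18
F rim x,y,z -0.5076779806046428 -4.688019565947493 5.266732889579665 T -1.207319932207365 0.03118302440387411 49.86539304256439
```

View pics/l1.png

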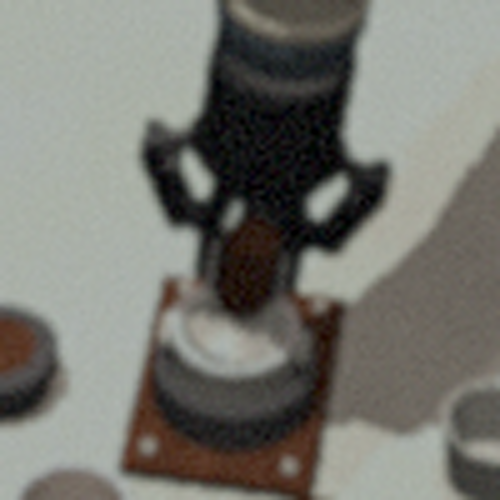

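The handle at (250,265) now leans right, towards rim +y, and the portafilter is still seated in its collar. Now I'll swing it the other way.

In the tool's units: 0.0015 m is 0.024, -0.0002 m is -0.0032, 0.022 rad / 3.1416 = 0.007.

pendant --ticks '{"dx": [0,0,0,0,0,0,0,0,0],"dy": [0.024,0.024,0.024,0.024,0.024,0.024,0.024,0.024,0],"dz": [-0.0032,-0.0032,-0.0032,-0.0032,-0.0032,-0.0032,-0.0032,-0.0032,0],"rx": [0.007,0.007,0.007,0.007,0.007,0.007,0.007,0.007,0],"ry": [0,0,0,0,0,0,0,0,0],"rz": [0,0,0,0,0,0,0,0,0]}'

```text
clock: 5.88
tool_pos: [0.5348, 0.0741, 0.1271]
tool_rot: [0.966, 0.256, -0.012, -0.043]
force: [0.5, 0.7, -6.2]
width: 0.0303
grip_force: 50.2
```

```bash
python3 st.py
```

```text
lean to +y -0.089, +x 0.000 TCP [0.5348 0.0741 0.1271] base rise mm 3.57 dx -0.43 dy 0.62
F rim x,y,z 0.7685548778469851 0.3456348938322896 -6.16976047917359 T -0.08242474144682604 0.030258690396294415 50.19588232040405
```

In the tool's units: -0.0015 m is -0.024, -0.0002 m is -0.0032, -0.022 rad / 3.1416 = -0.007.

pendant --ticks '{"dx": [0,0,0,0,0,0,0,0,0],"dy": [-0.024,-0.024,-0.024,-0.024,-0.024,-0.024,-0.024,-0.024,0],"dz": [-0.0016,-0.0016,-0.0032,-0.0032,-0.0032,-0.0032,-0.0032,-0.0032,0],"rx": [-0.007,-0.007,-0.007,-0.007,-0.007,-0.007,-0.007,-0.007,0],"ry": [0,0,0,0,0,0,0,0,0],"rz": [0,0,0,0,0,0,0,0,0]}' --force 70

```text
clock: 7.0
tool_pos: [0.5289, 0.0849, 0.129]
tool_rot: [0.966, 0.257, 0.012, 0.043]
force: [1.3, -3.9, -3.1]
width: 0.0306
grip_force: 70.1
```

```bash
python3 st.py; python3 -c "
import cv2;from bench import ctrl, cam, readout, close_job;cv2.imwrite('pics/l2.png',cv2.resize(cam.snapshot('scene')[190:290,300:400],(500,500),interpolation=2))"
```

```text
lean to +y 0.089, +x -0.000 TCP [0.5289 0.0849 0.129 ] base rise mm 5.47 dx -0.11 dy 0.62
F rim x,y,z -0.8016931284999562 -3.999608375958806 -3.122200089082802 T -0.9081399705208217 0.03062032745243857 70.11353015899658
```

View pics/l2.png

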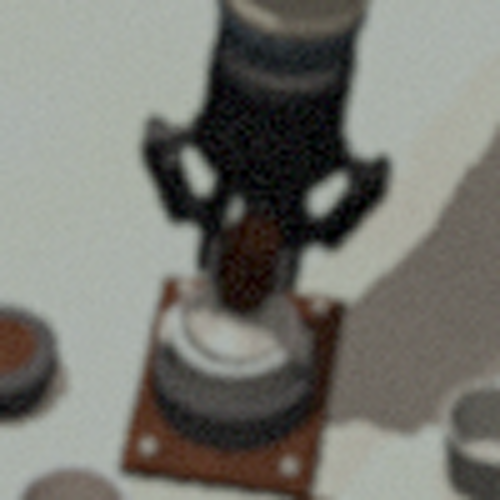

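The rim and collar are where they were at (235,340), and the tamper's base stands higher in the basket. So far it rises without lifting the portafilter, and I'll keep swinging.

In the tool's units: 0.0015 m is 0.024, -0.0002 m is -0.0032, 0.022 rad / 3.1416 = 0.007.

pendant --ticks '{"dx": [0,0,0,0,0,0,0,0,0],"dy": [0.024,0.024,0.024,0.024,0.024,0.024,0.024,0.024,0],"dz": [-0.0032,-0.0032,-0.0032,-0.0032,-0.0032,-0.0032,-0.0032,-0.0032,0],"rx": [0.007,0.007,0.007,0.007,0.007,0.007,0.007,0.007,0],"ry": [0,0,0,0,0,0,0,0,0],"rz": [0,0,0,0,0,0,0,0,0]}'

```text
clock: 8.18
tool_pos: [0.535, 0.0741, 0.1306]
tool_rot: [0.966, 0.256, -0.011, -0.043]
force: [-0.7, -0.6, -3.0]
width: 0.0305
grip_force: 70.2
```

```bash
python3 st.py
```

```text
lean to +y -0.089, +x -0.000 TCP [0.535  0.0741 0.1306] base rise mm 7.02 dx -0.27 dy 0.47
F rim x,y,z -0.874342351317692 -0.1753847917103578 -2.9696466463227518 T -0.027868857658763964 0.030487689765854444 70.23302793502808
```

pendant --ticks '{"dx": [0,0,0,0,0,0,0,0,0],"dy": [-0.024,-0.024,-0.024,-0.024,-0.024,-0.024,-0.024,-0.024,0],"dz": [-0.0032,-0.0032,-0.0032,-0.0032,-0.0032,-0.0032,-0.0032,-0.0032,0],"rx": [-0.007,-0.007,-0.007,-0.007,-0.007,-0.007,-0.007,-0.007,0],"ry": [0,0,0,0,0,0,0,0,0],"rz": [0,0,0,0,0,0,0,0,0]}'

```text
clock: 9.3
tool_pos: [0.5291, 0.0846, 0.1325]
tool_rot: [0.966, 0.256, 0.012, 0.043]
force: [3.0, -4.5, -0.9]
width: 0.0305
grip_force: 70.4
```

```bash
python3 st.py
```

```text
lean to +y 0.090, +x -0.000 TCP [0.5291 0.0846 0.1325] base rise mm 9.00 dx -0.04 dy 0.25
F rim x,y,z 0.3437401444569761 -5.381121170563264 -0.9226608532978419 T -1.2478742287766436 0.030524558066776435 70.44409990310669
```

In the tool's units: 0.0015 m is 0.024, -0.0002 m is -0.0032, 0.022 rad / 3.1416 = 0.007.

pendant --ticks '{"dx": [0,0,0,0,0,0,0,0,0],"dy": [0.024,0.024,0.024,0.024,0.024,0.024,0.024,0.024,0],"dz": [-0.0032,-0.0032,-0.0032,-0.0032,-0.0032,-0.0032,-0.0032,-0.0032,0],"rx": [0.007,0.007,0.007,0.007,0.007,0.007,0.007,0.007,0],"ry": [0,0,0,0,0,0,0,0,0],"rz": [0,0,0,0,0,0,0,0,0]}'

```text
clock: 10.42
tool_pos: [0.5346, 0.0745, 0.1336]
tool_rot: [0.966, 0.256, -0.012, -0.043]
force: [0.0, 1.5, -1.0]
width: 0.0308
grip_force: 70.8
```

```bash
python3 st.py
```

```text
lean to +y -0.090, +x 0.000 TCP [0.5346 0.0745 0.1336] base rise mm 10.06 dx -0.36 dy 1.07
F rim x,y,z 0.7665916626545964 1.3353451492312283 -1.0329178713462106 T 0.3830418770769951 0.03078682259540556 70.76663374900818
```

pendant --ticks '{"dx": [0,0,0,0,0],"dy": [-0.024,-0.024,-0.024,-0.024,0],"dz": [-0.0048,-0.0048,-0.0048,-0.0048,0],"rx": [-0.007,-0.007,-0.007,-0.007,0],"ry": [0,0,0,0,0],"rz": [0,0,0,0,0]}'

```text
clock: 11.05
tool_pos: [0.5316, 0.0797, 0.1356]
tool_rot: [0.966, 0.257, 0.0, 0.0]
force: [0.7, -0.1, -3.7]
width: 0.0305
grip_force: 70.3
```

```bash
python3 st.py; python3 -c "
import cv2;from bench import ctrl, cam, readout, close_job;cv2.imwrite('pics/l3.png',cv2.resize(cam.snapshot('scene')[190:290,300:400],(500,500),interpolation=2))"
```

```text
lean to +y 0.001, +x 0.000 TCP [0.5316 0.0797 0.1356] base rise mm 11.79 dx -0.37 dy 0.90
F rim x,y,z 0.5622477064642303 -0.4175413210525462 -3.6581049579925544 T 0.010345311096125014 0.030467915031350795 70.31685590744019
```

View pics/l3.png

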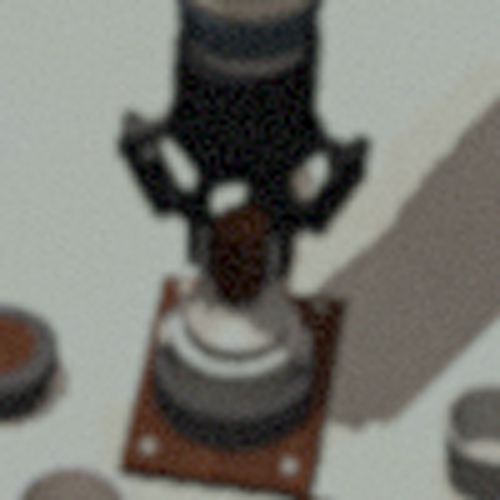

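Fz is −3.7 N, which is just the tamper's weight. The base disc at (232,320) stands nearly at rim level and upright, and the portafilter is seated, so it is free. I'll lift it slowly.

In the tool's units: -0.002 m is -0.032, -0.001 m is -0.016.

pendant --ticks '{"dx": [0,0,0,0,0,0,0,0,0,0,0,0,0,0],"dy": [0,0,0,0,0,0,0,0,0,0,0,0,0,0],"dz": [-0.016,-0.016,-0.016,-0.016,-0.032,-0.032,-0.032,-0.032,-0.032,-0.032,0,0,0,0],"rx": [0,0,0,0,0,0,0,0,0,0,0,0,0,0],"ry": [0,0,0,0,0,0,0,0,0,0,0,0,0,0],"rz": [0,0,0,0,0,0,0,0,0,0,0,0,0,0]}'

```text
clock: 12.85
tool_pos: [0.5319, 0.0794, 0.1514]
tool_rot: [0.967, 0.256, -0.0, -0.0]
force: [0.2, 0.4, -2.8]
width: 0.0307
grip_force: 70.3
```

```bash
python3 st.py; python3 -c "
import cv2;from bench import ctrl, cam, readout, close_job;cv2.imwrite('pics/l4.png',cv2.resize(cam.snapshot('scene')[190:290,300:400],(500,500),interpolation=2))"
```

```text
lean to +y -0.000, +x 0.000 TCP [0.5319 0.0794 0.1514] base rise mm 27.61 dx -0.31 dy 0.51
F rim x,y,z 0.3135129093018192 0.2358940662161656 -2.7523623517879314 T -0.03310410321331956 0.030707359252340357 70.31751036643982
```

View pics/l4.png

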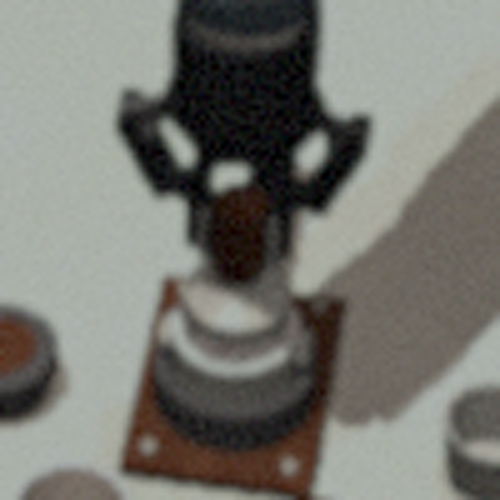

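The tamper's base at (235,315) hangs clear above the rim at (238,345). It is upright and centred, about 14 mm up, and the portafilter is seated with nothing else moved. I'll hand in the job.

```bash
python3 -c "
from bench import ctrl, cam, readout, close_job;print(close_job())"
```

```text
the job is handed in; nothing more can be done
None
```

The tamper was rocked free and the job is handed in at about 13 s. The arm still holds it upright and centred, about 14 mm above the rim by the arm's readings, with the portafilter seated in the last picture; the hand-in returned no verdict.

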